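Gauge a sleeve, close the double-lidded tin, hold up its outer lid

ROBOT

A 6-joint arm with a two-finger parallel gripper is mounted at the origin on the work surface. World frame = base frame: x ahead of the robot, y to its left, z up, the work surface at z = 0. Lengths are in mm, angles in rad, forces in N, time in s.
With the tool pointing down it reaches from about 200 to 875 mm from the base axis. Payload 3.4 kg.
Tool frame: the origin (TCP) lies at the very end of the fingers, on their centre line; the grasp point (between the pads) lies 19 mm behind it; z points along the fingers, y is the direction in which the jaws open and shut (so a half turn about z gives the same grasp; the last joint's range is limited). The gripper opens to 94 mm and grips with 3 to 60 N. Pads are 16 mm wide; open, the fingers measure 119 mm over their backs; the gripper's body (75 mm by 177 mm) begins 78 mm behind the grasp point.
Start: joints at [-1.309, 0.276, 1.505, -0, 1.361, -0.121], TCP at [214.776, -533.42, 205.493] pointing down, gripper open.
Joint ranges: [-2.89, 2.89], [-0.75, 2.08], [0.22, 2.7], [-1.18, 4.32], [0.11, 2.71], [-2.7, 2.7]. Speed limits (rad/s): [2.57, 2.57, 3.14, 3.14, 3.14, 3.14].

INTERFACE

Orientations are given as a rotation vector (axis times angle).
In Python, from station import robot, eyes gives the robot as it stands.
- The arm moves only by the tool apply_moves, never from a script. Its argument "series" is a list of rows, each an object with "delta_pos": the shift along the tool's x, y, z in mm, a list of three; "twist": the turn, a rotation vector about the tool's x, y, z in degrees, a list of three; "fingers": the closure, from -1 (fully open) to 1 (shut). In form: [{"delta_pos": [x, y, z], "twist": [wx, wy, wz], "fingers": fingers}, ...]. A call has exactly 5 rows; each row is the pose to reach, as a shift and turn from the pose commanded when the call began, along the tool's axes at that moment; what a row does not reach only later rows make up. A row lasts 1/12 s, in which the tool goes at most 41.7 mm and 7.16 degrees, less where a joint would pass 70% of its speed; a pose out of reach is approached as far as the arm can. A call with a gripper value outside its range is refused whole. The fingers move at their own pace and stop on an object; "newtons" is the grip in N (left out, the last holds). Time passes only in rows, so rows that repeat a pose let the fingers close, or fill a call up. It gives the time, the measured TCP pose, the force and the opening at its end, in the units of the state.
- robot.sense(): the state, without advancing time (a new reading comes with each control period).
- eyes.capture(name): name is "side" or "top" or "wrist"; returns a dict with "color" (384x512x3 uint8, blue, green, red), "z_map" (384x512 float32, mm along the optical axis (not along the pixel's ray), 0 where there is no reading), "K" (3x3 intrinsics, pixels), "dist_coeffs" ([k1, k2, p1, p2, k3] as OpenCV has them; the pictures are not rectified), "rvec" (rotation vector, rad) and "tvec" (3), from world to camera coordinates, as OpenCV has them; the wrist camera has in their place "mount" (4x4, takes a point from camera to tool coordinates, whose origin is the TCP and whose axes are the flange's). Camera axes: x right, y down, z forward; pixel columns grow to the right and rows downward; lengths in mm; the calibration is good to about 2 mm. A picture is of the moment at which its call begins: read the wrist's pose just before it.
- robot.job_done(): hands the job in, once; it reports no verdict.
The state is a dict: "time_s": time; "joint_positions": joint angles; "joint_vel": joint speeds; "joint_torque": joint torques, N m; "tcp_pos": TCP position; "ee_rot": TCP orientation; "wrist_force": force on the tool from outside, world axes, zero at the start; "torque": the same for the moment, N m; "opening": finger opening in mm.
Only numpy, scipy, OpenCV 4.12 (cv2) and the standard library are available. Lean on these libraries where they do the work, as an engineer would, in place of code of your own. Each camera call takes 0.05 s, during which the arm holds its last target. There are 200 camera calls.

TASK

One of the two brass sleeves slides over the gauge pin in the open tin, the other is too tight: put the one that fits all the way down on the pin and keep the other out of the tin. Then bring over the nested pair of lids and lower them together onto the tin until the inner lid sits fully home, and only then lift the outer lid alone straight up, leaving the inner lid seated and undisturbed. Finish while holding the outer lid level in the air over the tin, wholly above the tip of the inner lid's stem; do not put it down or let go, and leave the other things on the table where they are.

Things in the scene. Friction and masses are not known exactly. Their poses are not given: they have to be found in the camera images.
- tin: Low open tin, dull grey, screwed down: 80 mm outside, 74 mm inside, rim 18 mm and inner floor 4 mm above the table. A steel gauge pin, 21 mm thick, stands in its centre, its chamfered tip 30 mm above the table. Origin: centre of its underside, on the table; z up. With the inner lid home, that lid's stem point is 106 mm above this origin.
- sleeve_wide (a point): Brass sleeve standing upright, 40 mm outside diameter, 42 mm tall, about 250 g, bore 26 mm: it fits the pin. Point: its centre, 21 mm above its foot; z along the bore. Fully home on the pin it stands on the tin's floor, centre 25 mm and top 46 mm above the table. Gripped near its top, the fingertips stay above the tin's rim.
- sleeve_tight (a point): Brass sleeve, same outside (40 mm diameter, 42 mm tall, standing upright, about 380 g), but its bore is only 12 mm, too tight for the pin. The point is at its centre; z along the bore. The two sleeves may stand in either place.
- inner_lid_stem (a point): Inner lid: hollow tin crown 62 mm wide on an 80 mm flange; a ring below it, 67 mm wide, 8 mm deep, drops inside the tin's rim. Wooden stem, 14 mm thick, comes up through the outer lid and shows 36 mm above its neck. Point: on the stem's axis, 18 mm below its tip, 18 mm above the nested neck's top, 96 mm above the lid's lowest edge; z up. Lifting the stem brings both lids (110 + 90 g).
- outer_lid_neck (a point): Outer lid: tin cap 73 mm wide, skirt 32 mm, resting loosely on the inner lid's crown (3 mm play). A tubular neck, 28 mm outside, 21 mm bore, 26 mm tall, rises from its top round the inner lid's stem; gripping it takes this lid alone. Point: on the axis half-way up the neck, 49 mm above the lid's lower edge, 31 mm below the stem point when nested; z up. Raised 98 mm, it clears the stem's tip.
- cork_block_mid (a point): Cork sanding block, 60 x 110 x 36 mm, lying on the table; bystander. The point is its centre.
- drum_rim_mid (a point): One tin drum rim lying flat, a hoop of 110 mm diameter, 24 mm tall; bystander. The point is its centre.
- crank_drill_mid (a point): Hand drill with nickel gear wheel and wooden handle, lying on the table, 320 mm long along its x, up to 64 mm high; bystander. The point is on its spindle by the gear wheel, 21 mm above the table.
Mind the look-alikes: they are no part of the job. Leave any pink or purple look-alike of the part that bears sleeve_wide alone.

How it is judged:
By the outcome, as a careful person would: the job done as asked, in the order asked, and still so for the second after the job is handed in, while the arm keeps its last pose, push and grip.
It also fails if it takes over 64 s, if anything falls off the work surface, if the arm or the gripper's body presses on something with over 40 N, if the wrist force passes 120 N, or if a joint passes its speed limit or range.

## Working session

There is one attempt and no reset: what is moved stays moved. The work goes in short steps, Python scripts to look and compute and a tool call to move; the robot and the scene stay as the last step left them, time stands still between calls to the robot, and variables do not carry over. Pictures are saved under pics/ and viewed, about 8 in all and at most 12, crops included, and the job is handed in when it is done.

Besides the shell and the picture viewer there is one more tool, called after ">>>" in YAML: its name, and indented under it one key for each argument. apply_moves: Moves the arm, as the interface text tells. Its arguments: {"type":"object","properties":{"series":{"type":"array","items":{"type":"object","properties":{"delta_pos":{"type":"array","items":{"type":"number"}},"twist":{"type":"array","items":{"type":"number"}},"fingers":{"type":"number"}}}},"newtons":{"type":"number"}},"required":["series"]}

```bash
ls; mkdir -p pics; cat > h.py <<'E'
import numpy as np, cv2
from station import robot, eyes
from scipy.spatial.transform import Rotation as R
def cam(name):
    s=robot.sense(); c=eyes.capture(name)
    if 'mount' in c:
        T=np.eye(4);T[:3,:3]=R.from_rotvec(s['ee_rot']).as_matrix();T[:3,3]=s['tcp_pos'];c['T']=T@np.array(c['mount'])
    else:
        M=np.eye(4);M[:3,:3]=R.from_rotvec(np.ravel(c['rvec'])).as_matrix();M[:3,3]=np.ravel(c['tvec']);c['T']=np.linalg.inv(M)
    return c
def rays(c,px):
    n=cv2.undistortPoints(np.array(px,float).reshape(-1,1,2),np.array(c['K'],float),np.array(c['dist_coeffs'],float)).reshape(-1,2)
    return np.c_[n,np.ones(len(n))]
def onplane(c,px,z):
    d=rays(c,px)@c['T'][:3,:3].T;o=c['T'][:3,3]
    return o+d*((z-o[2])/d[:,2])[:,None]
def cloud(c):
    h,w=c['z_map'].shape
    v,u=np.mgrid[:h,:w];d=rays(c,np.c_[u.ravel(),v.ravel()])*c['z_map'].reshape(-1,1)
    return (d@c['T'][:3,:3].T+c['T'][:3,3]).reshape(h,w,3)
E
cat > a.py <<'E'
from h import *
s=robot.sense();print({k:np.round(v,3) for k,v in s.items()})
for n in('top','side'):
    c=cam(n);np.savez('pics/'+n,**c);print(n,c['T'][:3,3].round(),np.array(c['K']).round(1).tolist());cv2.imwrite(f'pics/{n}0.png',cv2.resize(c['color'],None,fx=1.5,fy=1.5,interpolation=cv2.INTER_CUBIC))
E
python3 a.py
```

```text
pics
{'time_s': np.float64(0.0), 'joint_positions': array([-1.309,  0.277,  1.506,  0.   ,  1.361, -0.121]), 'joint_vel': array([ 0.   ,  0.001, -0.001,  0.002, -0.001, -0.   ]), 'joint_torque': array([ 3.0000e-03, -4.0458e+01, -2.3723e+01,  7.0000e-02,  3.5000e-02,
       -0.0000e+00]), 'tcp_pos': array([ 214.615, -532.86 ,  204.64 ]), 'ee_rot': array([-3.083, -0.597,  0.   ]), 'wrist_force': array([-0.302,  0.762, -0.009]), 'torque': array([ 0.012,  0.019, -0.051]), 'opening': np.float64(94.014)}
top [ 437. -107. 1227.] [[406.9, 0.0, 265.3], [0.0, 406.9, 187.7], [0.0, 0.0, 1.0]]
side [230. 820. 692.] [[419.1, 0.0, 263.1], [0.0, 419.1, 192.9], [0.0, 0.0, 1.0]]
```

View pics/top0.png

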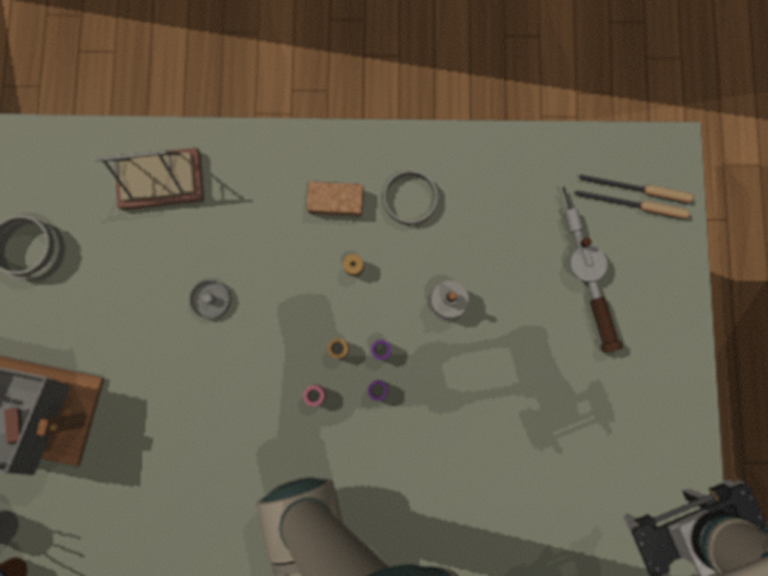

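View pics/side0.png

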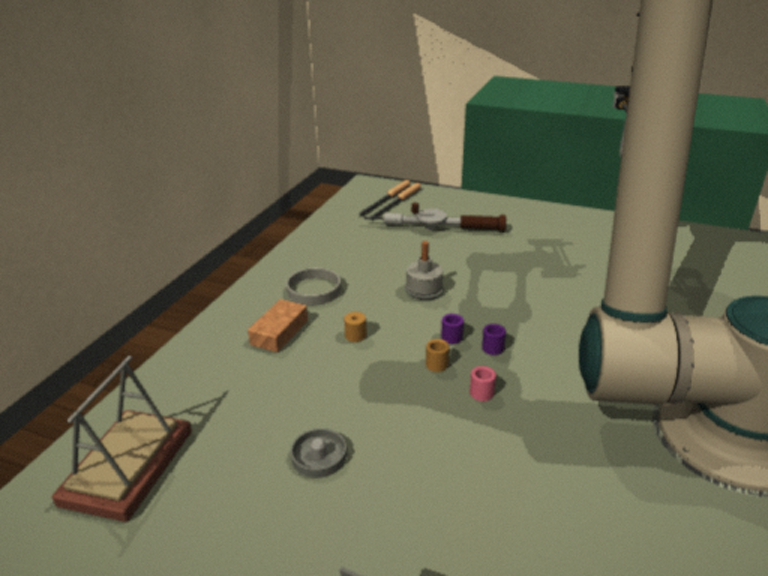

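The top picture (at 1.5x) shows these candidates:
- **Brass sleeves:** (338,348) with a wide bore and (353,264) with a small bore.
- **Look-alikes:** pink at (314,396), purple at (381,350) and (378,391).
- **Tin with pin:** (210,300).
- **Lids:** (450,298), the only grey part with a wooden stem. The hoops at (410,198) and (30,247) are not lids.

My choice for the wide sleeve is (338,348), which I'll check in a crop.

```bash
cat > b.py <<'E'
from h import *
def load(n): return dict(np.load(f'pics/{n}.npz'))
for n,seeds in (('top',dict(wide=(225,232),tight=(235,176),tin=(140,200),lid=(300,199),pink=(209,264),pur1=(254,233),pur2=(252,261))),):
    c=load(n);P=cloud(c);print('table z',np.median(P[150:160,180:190,2]))
    for k,(u,v) in seeds.items():
        w=P[v-22:v+22,u-22:u+22].reshape(-1,3)
        w=w[np.linalg.norm(w[:,:2]-P[v,u,:2],axis=1)<60]
        z=w[:,2];hi=w[z>(10 if k=='tin' else 30)]
        top=hi[hi[:,2]>np.percentile(hi[:,2],30)]
        (x,y),r=cv2.minEnclosingCircle(top[:,:2].astype(np.float32))
        print(k,'ctr',round(x),round(y),'r',round(r,1),'mid',((top[:,:2].min(0)+top[:,:2].max(0))/2).round(),'ztop',np.percentile(z,[90,99]).round(1),'seed z',P[v,u].round(1))
c=load('top');a=c['color'][155:280,190:320]
cv2.imwrite('pics/crop1.png',cv2.resize(a,None,fx=6,fy=4.7,interpolation=cv2.INTER_CUBIC)*1)
E
python3 b.py
```

```text
table z 0.06236995625044983
wide ctr 468 1 r 19.6 mid [469.   2.] ztop [ 5.7 44.6] seed z [468.3   4.1   2.9]
tight ctr 634 -26 r 19.3 mid [635. -25.] ztop [37.7 45.8] seed z [637.8 -22.8   4.7]
tin ctr 565 260 r 40.1 mid [564. 260.] ztop [16.  30.2] seed z [559.6 254.   28.6]
lid ctr 565 -215 r 36.1 mid [ 564. -216.] ztop [ 54.7 114. ] seed z [ 559.2 -211.7   98. ]
pink ctr 378 45 r 19.7 mid [377.  46.] ztop [ 6.2 44.7] seed z [374.   49.3   3.2]
pur1 ctr 447 -81 r 38.8 mid [447. -85.] ztop [ 5.9 47.3] seed z [466.  -82.5   2.7]
pur2 ctr 389 -77 r 19.6 mid [390. -77.] ztop [ 5.4 44.5] seed z [ 3.835e+02 -7.750e+01 -2.000e-01]
```

View pics/crop1.png

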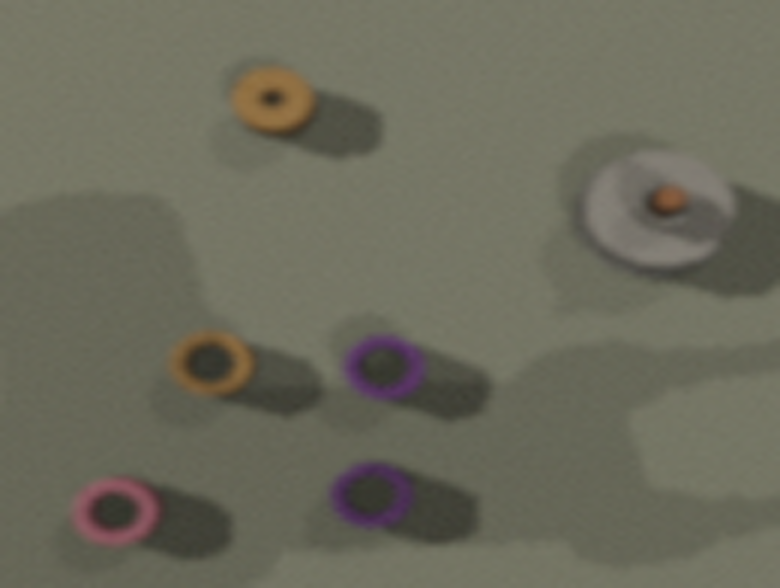

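The crop shows that brass (210,362) has the wide bore and brass (272,98) the tiny one. The pink and purple rings are look-alikes, and the lids are at (660,208). I'm moving toward the wide sleeve, turning the jaws to lie along world x.

>>> apply_moves:
  series:
    - {"delta_pos": [29.4, -27.2, 0], "twist": [0, 0, -7], "fingers": -0.36}
    - {"delta_pos": [58.8, -54.3, 0], "twist": [0, 0, -14], "fingers": -0.36}
    - {"delta_pos": [88.2, -81.5, 0], "twist": [0, 0, -21], "fingers": -0.36}
    - {"delta_pos": [117.6, -108.6, 0], "twist": [0, 0, -28], "fingers": -0.36}
    - {"delta_pos": [147, -135.8, 0], "twist": [0, 0, -35], "fingers": -0.36}
  newtons: 30

```text
time_s: 0.52
tcp_pos: [300.6, -350.6, 205.0]
ee_rot: [-2.757, -1.504, -0.0]
wrist_force: [0.5, 0.0, 1.2]
opening: 65.4
```

>>> apply_moves:
  series:
    - {"delta_pos": [39.7, -5.4, 0], "twist": [0, 0, -6.6], "fingers": -0.36}
    - {"delta_pos": [79.3, -10.8, 0], "twist": [0, 0, -13.2], "fingers": -0.36}
    - {"delta_pos": [119, -16.1, 0], "twist": [0, 0, -19.8], "fingers": -0.36}
    - {"delta_pos": [158.6, -21.5, 0], "twist": [0, 0, -26.5], "fingers": -0.36}
    - {"delta_pos": [198.3, -26.9, 0], "twist": [0, 0, -33.1], "fingers": -0.36}

```text
time_s: 0.93
tcp_pos: [386.2, -169.7, 205.3]
ee_rot: [-2.215, -2.228, 0.0]
wrist_force: [1.2, 0.6, 0.2]
opening: 64.2
```

>>> apply_moves:
  series:
    - {"delta_pos": [39, 18.5, 0], "twist": [0, 0, 0], "fingers": -0.36}
    - {"delta_pos": [78, 37, 0], "twist": [0, 0, 0], "fingers": -0.36}
    - {"delta_pos": [117, 55, 0], "twist": [0, 0, 0], "fingers": -0.36}
    - {"delta_pos": [155, 73, 0], "twist": [0, 0, 0], "fingers": -0.36}
    - {"delta_pos": [173, 82, 0], "twist": [0, 0, 0], "fingers": -0.36}

```text
time_s: 1.35
tcp_pos: [468.7, 5.1, 205.3]
ee_rot: [-2.217, -2.224, -0.002]
wrist_force: [-0.1, -0.0, 0.4]
opening: 64.1
```

```bash
cat > c.py <<'E'
import sys
from h import *
s=robot.sense();print(np.round(s['tcp_pos'],2),np.round(s['ee_rot'],4),np.round(s['joint_positions'],2))
c=cam('wrist');np.savez('pics/w',**c);print(c['T'].round(2).tolist());P=cloud(c)
n=sys.argv[1];zlo=float(sys.argv[2]);zhi=float(sys.argv[3])
m=((P[...,2]>zlo)&(P[...,2]<zhi)&(c['z_map']>0)).astype(np.uint8)
for q in cv2.findContours(m,cv2.RETR_EXTERNAL,cv2.CHAIN_APPROX_NONE)[0]:
    if cv2.contourArea(q)>60:
        mm=np.zeros_like(m);cv2.drawContours(mm,[q],-1,1,-1);p=P[(mm&m)>0]
        (x,y),r=cv2.minEnclosingCircle(p[:,:2].astype(np.float32))
        b=q.reshape(-1,2);print('px',b.mean(0).round(),'ctr',round(x,1),round(y,1),'r',round(r,1),'mid',((np.percentile(p[:,:2],1,axis=0)+np.percentile(p[:,:2],99,axis=0))/2).round(1),'z',np.percentile(p[:,2],[50,98]).round(1))
cv2.imwrite(f'pics/{n}.png',c['color'])
E
python3 c.py w1 36 60
```

```text
[468.73   5.12 205.26] [-2.2175e+00 -2.2241e+00 -2.2000e-03] [-0.14  0.11  1.72  0.    1.31 -0.14]
[[1.0, 0.0, 0.0, 467.71], [0.0, -0.97, -0.23, 74.08], [0.0, 0.23, -0.97, 384.2], [0.0, 0.0, 0.0, 1.0]]
px [320. 328.] ctr 560.9 -210.7 r 34.6 mid [ 559.5 -198.8] z [51.2 57.8]
px [254. 248.] ctr 465.4 -81.4 r 20.1 mid [465.1 -80.8] z [41.  42.5]
px [381. 208.] ctr 632.4 -24.9 r 20.2 mid [631.6 -24.3] z [41.3 42.9]
px [256. 188.] ctr 467.2 2.5 r 19.8 mid [467.1   3.1] z [41.3 42.9]
px [183. 153.] ctr 377.1 46.1 r 19.9 mid [377.4  46.4] z [41.1 42.9]
```

>>> apply_moves:
  series:
    - {"delta_pos": [0, -1, 30], "twist": [0, 0, 0], "fingers": -0.36}
    - {"delta_pos": [0, -1, 65], "twist": [0, 0, 0], "fingers": -0.36}
    - {"delta_pos": [0, -1, 100], "twist": [0, 0, 0], "fingers": -0.36}
    - {"delta_pos": [0, -1, 120], "twist": [0, 0, 0], "fingers": -0.36}
    - {"delta_pos": [0, -1, 120], "twist": [0, 0, 0], "fingers": -0.36}

```text
time_s: 1.82
tcp_pos: [462.7, 1.8, 81.3]
ee_rot: [-2.215, -2.217, 0.01]
wrist_force: [-0.4, 0.9, -0.7]
opening: 64.2
```

```bash
python3 c.py w2 36 46; python3 -c "
from h import *
print(robot.sense()['tcp_pos'])"
```

```text
[462.68   1.76  81.29] [-2.215  -2.2165  0.0099] [-0.15  0.22  1.92 -0.    1.01 -0.15]
[[1.0, 0.0, -0.01, 463.69], [0.0, -0.97, -0.24, 70.79], [-0.01, 0.23, -0.97, 260.19], [0.0, 0.0, 0.0, 1.0]]
px [260. 314.] ctr 464.9 -88.3 r 18.4 mid [465.2 -93.4] z [41.1 42.5]
px [454. 242.] ctr 631.9 -25.2 r 20.2 mid [631.4 -23.1] z [41.3 42.7]
px [263. 213.] ctr 467.0 2.3 r 19.9 mid [467.3   2.7] z [41.1 42.5]
px [152. 161.] ctr 376.9 45.9 r 20.0 mid [377.1  46.2] z [41.1 42.6]
[464.7608639    1.45712925  83.57426648]
```

View pics/w2.png

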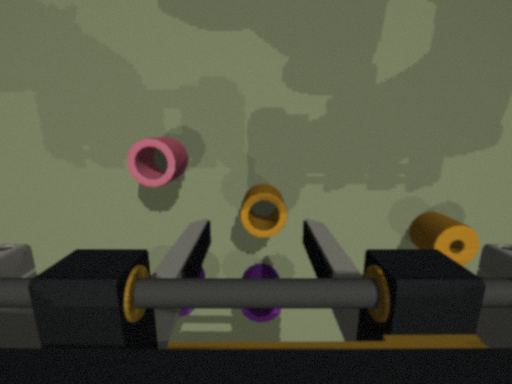

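The brass wide-bore ring at (264,211) lies centred between the fingers. I'm descending onto it.

>>> apply_moves:
  series:
    - {"delta_pos": [1, 0, 25], "twist": [0, 0, 0], "fingers": -0.36}
    - {"delta_pos": [1, 0, 45], "twist": [0, 0, 0], "fingers": -0.36}
    - {"delta_pos": [1, 0, 60], "twist": [0, 0, 0], "fingers": -0.36}
    - {"delta_pos": [1, 0, 65.5], "twist": [0, 0, 0], "fingers": -0.36}
    - {"delta_pos": [1, 0, 65.5], "twist": [0, 0, 0], "fingers": -0.36}

```text
time_s: 2.28
tcp_pos: [467.3, 2.1, 20.2]
ee_rot: [2.221, 2.222, -0.0]
wrist_force: [0.1, 0.0, -0.3]
opening: 64.1
```

>>> apply_moves:
  series:
    - {"delta_pos": [0, 0, 0], "twist": [0, 0, 0], "fingers": -0.1}
    - {"delta_pos": [0, 0, 0], "twist": [0, 0, 0], "fingers": 0.3}
    - {"delta_pos": [0, 0, 0], "twist": [0, 0, 0], "fingers": 0.4}
    - {"delta_pos": [0, 0, 0], "twist": [0, 0, 0], "fingers": 0.4}
    - {"delta_pos": [0, 0, 0], "twist": [0, 0, 0], "fingers": 0.4}
  newtons: 30

```text
time_s: 2.7
tcp_pos: [467.7, 2.2, 20.8]
ee_rot: [2.22, 2.221, 0.002]
wrist_force: [-0.7, 0.0, 4.9]
opening: 38.9
```

>>> apply_moves:
  series:
    - {"delta_pos": [0, 0, -8], "twist": [0, 0, 0], "fingers": 0.4}
    - {"delta_pos": [0, 0, -25], "twist": [0, 0, 0], "fingers": 0.4}
    - {"delta_pos": [0, 0, -50], "twist": [0, 0, 0], "fingers": 0.4}
    - {"delta_pos": [0, 0, -70], "twist": [0, 0, 0], "fingers": 0.4}
    - {"delta_pos": [0, 0, -80], "twist": [0, 0, 0], "fingers": 0.4}

```text
time_s: 3.12
tcp_pos: [468.0, 2.3, 102.5]
ee_rot: [2.219, 2.22, 0.003]
wrist_force: [0.5, 0.2, -1.4]
opening: 39.0
```

>>> apply_moves:
  series:
    - {"delta_pos": [15, 6, 0], "twist": [0, 0, 0], "fingers": 0.4}
    - {"delta_pos": [45, 18, 0], "twist": [0, 0, 0], "fingers": 0.4}
    - {"delta_pos": [80, 32, 0], "twist": [0, 0, 0], "fingers": 0.4}
    - {"delta_pos": [115, 46, 0], "twist": [0, 0, 0], "fingers": 0.4}
    - {"delta_pos": [145, 58, 0], "twist": [0, 0, 0], "fingers": 0.4}

```text
time_s: 3.53
tcp_pos: [525.1, 149.4, 100.3]
ee_rot: [-2.221, -2.222, -0.0]
wrist_force: [1.4, -1.3, -1.3]
opening: 38.9
```

>>> apply_moves:
  series:
    - {"delta_pos": [25, 9, 0], "twist": [0, 0, 0], "fingers": 0.4}
    - {"delta_pos": [45, 17, 0], "twist": [0, 0, 0], "fingers": 0.4}
    - {"delta_pos": [50, 19, 0], "twist": [0, 0, 0], "fingers": 0.4}
    - {"delta_pos": [50, 19, 0], "twist": [0, 0, 0], "fingers": 0.4}
    - {"delta_pos": [50, 19, 0], "twist": [0, 0, 0], "fingers": 0.4}

```text
time_s: 3.95
tcp_pos: [542.9, 196.7, 99.6]
ee_rot: [-2.22, -2.223, 0.004]
wrist_force: [-0.8, -0.5, -2.0]
opening: 38.9
```

```bash
python3 c.py w3 12 24;python3 -c "
from h import *
print(robot.sense()['tcp_pos'],robot.sense()['wrist_force'])"
```

```text
[542.89 196.68  99.62] [-2.2198 -2.2227  0.0035] [ 0.23  0.36  1.66 -0.    1.13  0.23]
[[1.0, 0.0, -0.0, 542.36], [0.0, -0.97, -0.24, 266.17], [-0.0, 0.24, -0.97, 278.36], [0.0, 0.0, 0.0, 1.0]]
px [445. 321.] ctr 758.3 52.3 r 25.4 mid [757.2  53.2] z [18.  23.7]
px [280. 133.] ctr 563.6 261.6 r 39.9 mid [563.8 261.8] z [17.2 18.8]
px [505.  57.] ctr 762.4 329.5 r 46.3 mid [761.  328.6] z [18.5 23.5]
[542.80083799 196.25674667  99.7129974 ] [-0.26861216 -0.23222997 -2.75191292]
```

View pics/w3.png

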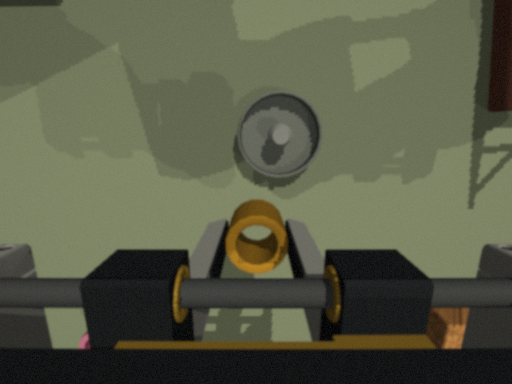

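The sleeve is held upright at (258,237), and the tin is ahead at (280,133) with its pin near (283,133). Next I measure the sleeve against the pin.

```bash
cat > d.py <<'E'
from h import *
c=dict(np.load('pics/w.npz'));P=cloud(c);hsv=cv2.cvtColor(c['color'],cv2.COLOR_BGR2HSV)
v,u=np.mgrid[:384,:512]
m=(hsv[...,1]>140)&(u>220)&(u<295)&(v>195)&(v<280)
print('sleeve z',np.percentile(P[m][:,2],[2,50,98]).round(1))
zt=np.percentile(P[m][:,2],95);p=P[m&(abs(P[...,2]-zt)<2.5)];print(zt,len(p),cv2.minEnclosingCircle(p[:,:2].astype(np.float32)),(np.percentile(p,1,axis=0)+np.percentile(p,99,axis=0))/2)
b=m.astype(np.uint8);cs,h=cv2.findContours(b,cv2.RETR_CCOMP,cv2.CHAIN_APPROX_NONE)
for q,hh in zip(cs,h[0]):
    if cv2.contourArea(q)>100:
        x=q.reshape(-1,2).astype(np.float32)
        w=onplane(c,x,zt);print('hole' if hh[3]>=0 else 'out',cv2.fitEllipse(w[:,:2].astype(np.float32)))
p=P[(P[...,2]>25)&(P[...,2]<33)&(abs(P[...,0]-564)<20)&(abs(P[...,1]-262)<20)]
print('pin',len(p),p.mean(0),(p.min(0)+p.max(0))/2,cv2.minEnclosingCircle(p[:,:2].astype(np.float32)))
E
python3 d.py
```

```text
sleeve z [ 85.2 118.7 125.3]
121.05477375332764 1605 ((542.379638671875, 197.5084686279297), 20.670888900756836) [542.21275059 197.02876681 120.15264163]
out ((542.2217407226562, 201.08396911621094), (39.25654220581055, 47.194332122802734), 178.2615966796875)
hole ((542.0631713867188, 205.23516845703125), (11.130362510681152, 19.096343994140625), 90.93512725830078)
pin 426 [563.25395668 261.59357863  28.54169491] [563.26634599 261.453546    28.23701908] ((563.5296020507812, 261.5255432128906), 10.40344524383545)
```

>>> apply_moves:
  series:
    - {"delta_pos": [20, 7, 0], "twist": [0, 0, 0], "fingers": 0.4}
    - {"delta_pos": [45, 15, 0], "twist": [0, 0, 0], "fingers": 0.4}
    - {"delta_pos": [60, 20, 0], "twist": [0, 0, 0], "fingers": 0.4}
    - {"delta_pos": [64.4, 21.2, 0], "twist": [0, 0, 0], "fingers": 0.4}
    - {"delta_pos": [64.4, 21.2, 0], "twist": [0, 0, 0], "fingers": 0.4}

```text
time_s: 4.42
tcp_pos: [564.9, 261.7, 99.8]
ee_rot: [2.22, 2.223, -0.001]
wrist_force: [-0.5, 0.6, -2.3]
opening: 38.6
```

>>> apply_moves:
  series:
    - {"delta_pos": [0, 0, 10], "twist": [0, 0, 0], "fingers": 0.4}
    - {"delta_pos": [0, 0, 25], "twist": [0, 0, 0], "fingers": 0.4}
    - {"delta_pos": [0, 0, 38], "twist": [0, 0, 0], "fingers": 0.4}
    - {"delta_pos": [0, 0, 42], "twist": [0, 0, 0], "fingers": 0.4}
    - {"delta_pos": [0, 0, 42], "twist": [0, 0, 0], "fingers": 0.4}

```text
time_s: 4.83
tcp_pos: [563.3, 260.1, 56.1]
ee_rot: [-2.221, -2.22, 0.007]
wrist_force: [0.6, 0.2, -2.5]
opening: 39.0
```

```bash
python3 c.py w4 12 21.5;python3 - <<'E'
from h import *
print(robot.sense()['tcp_pos'],robot.sense()['wrist_force'])
c=dict(np.load('pics/w.npz'));P=cloud(c);hsv=cv2.cvtColor(c['color'],cv2.COLOR_BGR2HSV)
v,u=np.mgrid[:384,:512]
m=(hsv[...,1]>140)&(u>210)&(u<310)&(v>150)&(v<285)&(abs(P[...,2]-79)<4);p=P[m]
print(len(p),cv2.minEnclosingCircle(p[:,:2].astype(np.float32)),(np.percentile(p,1,axis=0)+np.percentile(p,99,axis=0))/2)
E
```

```text
[563.25 260.14  56.11] [-2.2206 -2.2201  0.0068] [ 0.32  0.46  1.61 -0.    1.07  0.32]
[[1.0, -0.0, -0.0, 563.25], [-0.0, -0.97, -0.24, 329.74], [-0.0, 0.24, -0.97, 234.8], [0.0, 0.0, 0.0, 1.0]]
px [258. 189.] ctr 563.4 262.4 r 39.7 mid [563.6 278.2] z [17.3 18.8]
px [508. 124.] ctr 759.6 333.4 r 49.6 mid [759.7 331.6] z [15.1 20.3]
[564.21993572 260.66039777  57.19601454] [ 0.71410131 -0.23488381 -2.92452747]
1634 ((562.8002319335938, 261.1088562011719), 20.843799591064453) [562.66333964 260.31694876  76.71295107]
```

View pics/w4.png

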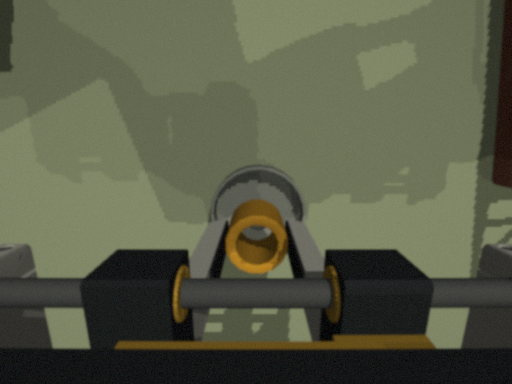

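The sleeve at (258,240) is concentric with the tin to within about 0.5 mm, so I'm lowering it slowly.

>>> apply_moves:
  series:
    - {"delta_pos": [0, 0, 4], "twist": [0, 0, 0], "fingers": 0.4}
    - {"delta_pos": [0, 0, 8], "twist": [0, 0, 0], "fingers": 0.4}
    - {"delta_pos": [0, 0, 12], "twist": [0, 0, 0], "fingers": 0.4}
    - {"delta_pos": [0, 0, 16], "twist": [0, 0, 0], "fingers": 0.4}
    - {"delta_pos": [0, 0, 20], "twist": [0, 0, 0], "fingers": 0.4}

```text
time_s: 5.3
tcp_pos: [565.0, 261.8, 37.7]
ee_rot: [2.221, 2.222, 0.0]
wrist_force: [-0.1, 0.2, -2.3]
opening: 38.8
```

>>> apply_moves:
  series:
    - {"delta_pos": [0, 0, 3], "twist": [0, 0, 0], "fingers": 0.4}
    - {"delta_pos": [0, 0, 6], "twist": [0, 0, 0], "fingers": 0.4}
    - {"delta_pos": [0, 0, 9], "twist": [0, 0, 0], "fingers": 0.4}
    - {"delta_pos": [0, 0, 11], "twist": [0, 0, 0], "fingers": 0.4}
    - {"delta_pos": [0, 0, 12], "twist": [0, 0, 0], "fingers": 0.4}

```text
time_s: 5.72
tcp_pos: [564.9, 261.7, 25.5]
ee_rot: [-2.221, -2.222, 0.001]
wrist_force: [-0.0, 1.2, -1.4]
opening: 38.9
```

>>> apply_moves:
  series:
    - {"delta_pos": [0, 0, 0.5], "twist": [0, 0, 0], "fingers": 0.4}
    - {"delta_pos": [0, 0, 0.8], "twist": [0, 0, 0], "fingers": 0.4}
    - {"delta_pos": [0, 0, 1.2], "twist": [0, 0, 0], "fingers": 0.4}
    - {"delta_pos": [0, 0, 1.2], "twist": [0, 0, 0], "fingers": 0.4}
    - {"delta_pos": [0, 0, 1.2], "twist": [0, 0, 0], "fingers": 0.4}

```text
time_s: 6.13
tcp_pos: [565.2, 261.9, 25.0]
ee_rot: [2.221, 2.222, 0.001]
wrist_force: [0.2, 0.6, -1.7]
opening: 38.8
```

>>> apply_moves:
  series:
    - {"delta_pos": [0, 0, 0.4], "twist": [0, 0, 0], "fingers": 0.4}
    - {"delta_pos": [0, 0, 0.8], "twist": [0, 0, 0], "fingers": 0.4}
    - {"delta_pos": [0, 0, 1.0], "twist": [0, 0, 0], "fingers": 0.4}
    - {"delta_pos": [0, 0, 1.0], "twist": [0, 0, 0], "fingers": 0.4}
    - {"delta_pos": [0, 0, 1.0], "twist": [0, 0, 0], "fingers": 0.4}

```text
time_s: 6.55
tcp_pos: [565.2, 261.9, 24.9]
ee_rot: [2.22, 2.222, 0.001]
wrist_force: [-1.2, -0.7, 5.4]
opening: 39.2
```

>>> apply_moves:
  series:
    - {"delta_pos": [0, 0, 0], "twist": [0, 0, 0], "fingers": 0.1}
    - {"delta_pos": [0, 0, 0], "twist": [0, 0, 0], "fingers": 0}
    - {"delta_pos": [0, 0, 0], "twist": [0, 0, 0], "fingers": -0.2}
    - {"delta_pos": [0, 0, 0], "twist": [0, 0, 0], "fingers": -0.3}
    - {"delta_pos": [0, 0, 0], "twist": [0, 0, 0], "fingers": -0.3}

```text
time_s: 6.97
tcp_pos: [565.1, 261.8, 23.5]
ee_rot: [2.221, 2.222, -0.0]
wrist_force: [0.5, -0.1, -0.4]
opening: 60.2
```

>>> apply_moves:
  series:
    - {"delta_pos": [0, 0, -30], "twist": [0, 0, 0], "fingers": -0.3}
    - {"delta_pos": [0, 0, -70], "twist": [0, 0, 0], "fingers": -0.3}
    - {"delta_pos": [0, 0, -110], "twist": [0, 0, 0], "fingers": -0.3}
    - {"delta_pos": [0, 0, -150], "twist": [0, 0, 0], "fingers": -0.3}
    - {"delta_pos": [-20, 0, -180], "twist": [0, 0, 0], "fingers": -0.3}

```text
time_s: 7.38
tcp_pos: [566.0, 244.7, 207.2]
ee_rot: [2.217, 2.225, 0.008]
wrist_force: [0.5, -1.2, -0.2]
opening: 60.9
```

```bash
python3 c.py w5 36 60; python3 - <<'E'
from h import *
c=dict(np.load('pics/w.npz'));P=cloud(c)
p=P[(abs(P[...,0]-564)<45)&(abs(P[...,1]-262)<45)&(P[...,2]>12)&(P[...,2]<22)];print('rim',len(p),cv2.minEnclosingCircle(p[:,:2].astype(np.float32)))
E
```

```text
[565.99 244.68 207.18] [2.2175 2.2248 0.0084] [0.29 0.33 1.41 0.   1.39 0.29]
[[1.0, 0.0, 0.0, 564.28], [0.0, -0.97, -0.23, 313.3], [0.0, 0.23, -0.97, 386.24], [0.0, 0.0, 0.0, 1.0]]
px [255. 173.] ctr 564.6 262.1 r 19.8 mid [564.3 262.2] z [45.1 46.9]
px [433. 126.] ctr 777.5 320.7 r 5.9 mid [777.7 320. ] z [48.2 59.3]
px [435.  35.] ctr 765.5 418.3 r 5.9 mid [765.5 419.3] z [48.6 59.4]
px [497.  28.] ctr 836.3 427.5 r 5.9 mid [836.  428.3] z [48.  59.1]
rim 490 ((563.58251953125, 261.5999755859375), 39.89992904663086)
```

View pics/w5.png

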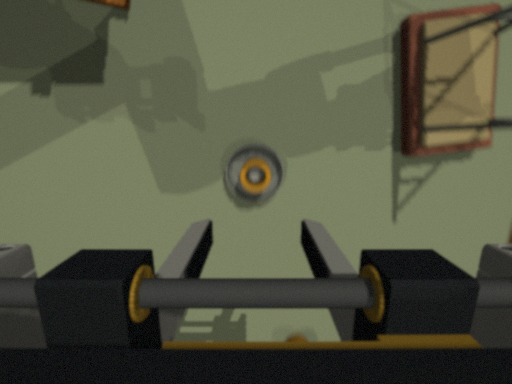

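The sleeve at (255,174) is home: its top is at 46 mm, and it is concentric with the tin, centre (563.6, 261.6). Next is the lid pair.

>>> apply_moves:
  series:
    - {"delta_pos": [-30, 0, 0], "twist": [0, 0, 0], "fingers": 0.1}
    - {"delta_pos": [-70, 0, 0], "twist": [0, 0, 0], "fingers": 0.1}
    - {"delta_pos": [-110, 0, 0], "twist": [0, 0, 0], "fingers": 0.1}
    - {"delta_pos": [-150, 0, 0], "twist": [0, 0, 0], "fingers": 0.1}
    - {"delta_pos": [-190, 0, 0], "twist": [0, 0, 0], "fingers": 0.1}

```text
time_s: 7.85
tcp_pos: [564.7, 50.2, 203.4]
ee_rot: [2.22, 2.223, -0.0]
wrist_force: [-0.4, 0.3, 0.4]
opening: 42.3
```

>>> apply_moves:
  series:
    - {"delta_pos": [-40, 0, 0], "twist": [0, 0, 0], "fingers": 0.1}
    - {"delta_pos": [-80, 0, 0], "twist": [0, 0, 0], "fingers": 0.1}
    - {"delta_pos": [-120, 0, 0], "twist": [0, 0, 0], "fingers": 0.1}
    - {"delta_pos": [-160, 0, 0], "twist": [0, 0, 0], "fingers": 0.1}
    - {"delta_pos": [-200, 0, 0], "twist": [0, 0, 0], "fingers": 0.1}

```text
time_s: 8.27
tcp_pos: [564.8, -150.1, 203.5]
ee_rot: [-2.221, -2.222, 0.0]
wrist_force: [1.0, 0.3, 1.1]
opening: 42.3
```

>>> apply_moves:
  series:
    - {"delta_pos": [-35, 0, 0], "twist": [0, 0, 0], "fingers": 0.1}
    - {"delta_pos": [-65, 0, 0], "twist": [0, 0, 0], "fingers": 0.1}
    - {"delta_pos": [-85, 0, 0], "twist": [0, 0, 0], "fingers": 0.1}
    - {"delta_pos": [-91.6, 0, 0], "twist": [0, 0, 0], "fingers": 0.1}
    - {"delta_pos": [-91.6, 0, 0], "twist": [0, 0, 0], "fingers": 0.1}

```text
time_s: 8.68
tcp_pos: [565.0, -241.2, 203.0]
ee_rot: [-2.223, -2.219, 0.0]
wrist_force: [-0.5, 0.0, -0.2]
opening: 42.3
```

```bash
python3 c.py w6 47 62; cat > e.py <<'E'
from h import *
c=dict(np.load('pics/w.npz'));P=cloud(c)
b=(abs(P[...,0]-564)<50)&(abs(P[...,1]+213)<50)
for lo,hi in((45,60),(70,82),(100,117)):
    p=P[b&(P[...,2]>lo)&(P[...,2]<hi)]
    if len(p)>3: print(lo,len(p),np.percentile(p[:,2],98),cv2.minEnclosingCircle(p[:,:2].astype(np.float32)),(p.min(0)+p.max(0))/2)
print(robot.sense()['tcp_pos'])
E
python3 e.py
```

```text
[ 565.02 -241.19  203.03] [-2.2231e+00 -2.2188e+00  5.0000e-04] [-0.52  0.34  1.42 -0.    1.38 -0.51]
[[1.0, -0.0, -0.0, 564.53], [-0.0, -0.97, -0.24, -172.0], [-0.0, 0.24, -0.97, 381.88], [0.0, 0.0, 0.0, 1.0]]
px [256. 165.] ctr 563.9 -214.5 r 36.4 mid [ 563.9 -213.8] z [51.5 53.3]
45 2355 53.16891870904941 ((563.8513793945312, -214.50448608398438), 36.425331115722656) [ 563.85668034 -214.63462568   51.82689657]
70 211 79.127793335877 ((563.9169311523438, -214.3357696533203), 13.905008316040039) [ 563.87974769 -214.42699217   75.79304804]
100 167 114.50501887930375 ((563.9083251953125, -214.44284057617188), 6.964298725128174) [ 563.55858974 -214.45406188  107.6495204 ]
[ 565.04934415 -239.59258314  203.1935608 ]
```

View pics/w6.png

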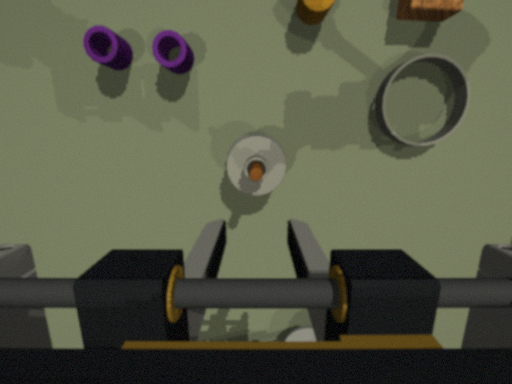

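The lid pair at (256,165) is upright, with the stem tip at (256,172), so its axis is at (563.9, -214.4). I'm moving over the stem and down.

>>> apply_moves:
  series:
    - {"delta_pos": [15, -0.6, 20], "twist": [0, 0, 0], "fingers": 0.1}
    - {"delta_pos": [25.5, -0.6, 45], "twist": [0, 0, 0], "fingers": 0.1}
    - {"delta_pos": [25.5, -0.6, 65], "twist": [0, 0, 0], "fingers": 0.1}
    - {"delta_pos": [25.5, -0.6, 75], "twist": [0, 0, 0], "fingers": 0.1}
    - {"delta_pos": [25.5, -0.6, 75], "twist": [0, 0, 0], "fingers": 0.1}

```text
time_s: 9.15
tcp_pos: [563.2, -211.7, 126.5]
ee_rot: [-2.215, -2.221, 0.002]
wrist_force: [0.2, 0.1, 0.0]
opening: 42.1
```

>>> apply_moves:
  series:
    - {"delta_pos": [0, 0, 12], "twist": [0, 0, 0], "fingers": 0.1}
    - {"delta_pos": [0, 0, 26], "twist": [0, 0, 0], "fingers": 0.1}
    - {"delta_pos": [0, 0, 38], "twist": [0, 0, 0], "fingers": 0.1}
    - {"delta_pos": [0, 0, 45], "twist": [0, 0, 0], "fingers": 0.1}
    - {"delta_pos": [0, 0, 46.5], "twist": [0, 0, 0], "fingers": 0.1}

```text
time_s: 9.57
tcp_pos: [564.7, -213.8, 82.0]
ee_rot: [-2.22, -2.222, 0.0]
wrist_force: [0.2, -0.3, -0.1]
opening: 42.1
```

>>> apply_moves:
  series:
    - {"delta_pos": [0, 0, 0], "twist": [0, 0, 0], "fingers": 0.3}
    - {"delta_pos": [0, 0, 0], "twist": [0, 0, 0], "fingers": 0.6}
    - {"delta_pos": [0, 0, 0], "twist": [0, 0, 0], "fingers": 0.9}
    - {"delta_pos": [0, 0, 0], "twist": [0, 0, 0], "fingers": 0.9}
    - {"delta_pos": [0, 0, 0], "twist": [0, 0, 0], "fingers": 0.9}
  newtons: 30

```text
time_s: 9.98
tcp_pos: [564.9, -214.5, 82.8]
ee_rot: [2.22, 2.221, 0.0]
wrist_force: [-0.2, -0.3, -2.5]
opening: 13.5
```

>>> apply_moves:
  series:
    - {"delta_pos": [0, 0, -5], "twist": [0, 0, 0], "fingers": 0.9}
    - {"delta_pos": [0, 0, -20], "twist": [0, 0, 0], "fingers": 0.9}
    - {"delta_pos": [0, 0, -45], "twist": [0, 0, 0], "fingers": 0.9}
    - {"delta_pos": [0, 0, -70], "twist": [0, 0, 0], "fingers": 0.9}
    - {"delta_pos": [0, 0, -85], "twist": [0, 0, 0], "fingers": 0.9}

```text
time_s: 10.4
tcp_pos: [565.4, -214.7, 169.8]
ee_rot: [2.219, 2.22, 0.001]
wrist_force: [0.6, 0.6, -2.3]
opening: 13.4
```

>>> apply_moves:
  series:
    - {"delta_pos": [5, 0, -5], "twist": [0, 0, 0], "fingers": 0.9}
    - {"delta_pos": [15, 0, -5], "twist": [0, 0, 0], "fingers": 0.9}
    - {"delta_pos": [32, 0, -5], "twist": [0, 0, 0], "fingers": 0.9}
    - {"delta_pos": [54, 0, -5], "twist": [0, 0, 0], "fingers": 0.9}
    - {"delta_pos": [80, 0, -5], "twist": [0, 0, 0], "fingers": 0.9}

```text
time_s: 10.82
tcp_pos: [563.2, -133.0, 170.3]
ee_rot: [-2.22, -2.218, 0.002]
wrist_force: [0.3, 0.2, -2.0]
opening: 13.7
```

>>> apply_moves:
  series:
    - {"delta_pos": [28, 0, 0], "twist": [0, 0, 0], "fingers": 0.9}
    - {"delta_pos": [56, 0, 0], "twist": [0, 0, 0], "fingers": 0.9}
    - {"delta_pos": [84, 0, 0], "twist": [0, 0, 0], "fingers": 0.9}
    - {"delta_pos": [112, 0, 0], "twist": [0, 0, 0], "fingers": 0.9}
    - {"delta_pos": [140, 0, 0], "twist": [0, 0, 0], "fingers": 0.9}

```text
time_s: 11.23
tcp_pos: [562.6, 8.1, 170.4]
ee_rot: [-2.218, -2.22, 0.003]
wrist_force: [0.6, -0.2, -1.8]
opening: 13.8
```

>>> apply_moves:
  series:
    - {"delta_pos": [28, 0, 0], "twist": [0, 0, 0], "fingers": 0.9}
    - {"delta_pos": [56, 0, 0], "twist": [0, 0, 0], "fingers": 0.9}
    - {"delta_pos": [82, 0, 0], "twist": [0, 0, 0], "fingers": 0.9}
    - {"delta_pos": [104, 0, 0], "twist": [0, 0, 0], "fingers": 0.9}
    - {"delta_pos": [124, 0, 0], "twist": [0, 0, 0], "fingers": 0.9}

```text
time_s: 11.65
tcp_pos: [562.3, 132.2, 170.3]
ee_rot: [-2.217, -2.221, 0.004]
wrist_force: [0.9, -0.1, -2.2]
opening: 13.2
```

>>> apply_moves:
  series:
    - {"delta_pos": [16, 0, 0], "twist": [0, 0, 0], "fingers": 0.9}
    - {"delta_pos": [28, 0, 0], "twist": [0, 0, 0], "fingers": 0.9}
    - {"delta_pos": [36, 0, 0], "twist": [0, 0, 0], "fingers": 0.9}
    - {"delta_pos": [40, 0, 0], "twist": [0, 0, 0], "fingers": 0.9}
    - {"delta_pos": [42, 0, 0], "twist": [0, 0, 0], "fingers": 0.9}

```text
time_s: 12.07
tcp_pos: [564.0, 172.0, 171.6]
ee_rot: [-2.22, -2.222, 0.002]
wrist_force: [0.0, -0.1, -2.2]
opening: 13.4
```

>>> apply_moves:
  series:
    - {"delta_pos": [0, 0, 0], "twist": [0, 0, 0], "fingers": 0.9}
    - {"delta_pos": [0, 0, 0], "twist": [0, 0, 0], "fingers": 0.9}
    - {"delta_pos": [0, 0, 0], "twist": [0, 0, 0], "fingers": 0.9}
    - {"delta_pos": [0, 0, 0], "twist": [0, 0, 0], "fingers": 0.9}
    - {"delta_pos": [0, 0, 0], "twist": [0, 0, 0], "fingers": 0.9}

```text
time_s: 12.48
tcp_pos: [564.6, 171.1, 172.3]
ee_rot: [2.222, 2.221, 0.0]
wrist_force: [0.3, -0.6, -2.6]
opening: 13.4
```

```bash
cat > f.py <<'E'
from h import *
c=cam('wrist');np.savez('pics/w',**c);s=robot.sense();print(s['tcp_pos'].round(2) if hasattr(s['tcp_pos'],'round') else s['tcp_pos'])
cv2.imwrite('pics/w7.png',c['color'])
t=cam('side');cv2.imwrite('pics/s7.png',t['color'][130:380,60:420])
for n,c in(('w',c),('side',t)):
    P=cloud(c);b=(np.hypot(P[...,0]-s['tcp_pos'][0],P[...,1]-s['tcp_pos'][1])<60)&(c['z_map']>0)
    top=s['tcp_pos'][2]-4  # neck top approx
    for lab,lo,hi in(('cap top',top-30,top-22),('flange',top-75,top-62),('rim',13,21)):
        p=P[b&(P[...,2]>lo)&(P[...,2]<hi)]
        if len(p)>9: print(n,lab,len(p),np.percentile(p[:,2],[5,50,95]).round(1),cv2.minEnclosingCircle(p[:,:2].astype(np.float32)))
E
python3 f.py; python3 -c "
import cv2,numpy as np
a=cv2.imread('pics/w7.png');b=cv2.imread('pics/s7.png');b=cv2.resize(b,(384*360//250*1,384))
o=np.hstack([a,b]);cv2.imwrite('pics/ws7.png',cv2.resize(o,(800,int(o.shape[0]*800/o.shape[1]))))"
```

```text
[564.58 171.26 172.35]
w cap top 3342 [139.9 141.  142.2] ((563.8093872070312, 171.09854125976562), 36.31758117675781)
w flange 463 [ 99.6 100.9 102.1] ((564.125, 176.93943786621094), 39.27619552612305)
w rim 86 [15.4 17.1 18.3] ((564.1726684570312, 227.67835998535156), 19.735891342163086)
side cap top 419 [139.6 141.6 143.6] ((561.7333374023438, 171.99098205566406), 36.734683990478516)
side flange 155 [ 98.8 101.4 103.6] ((562.0081787109375, 173.0615692138672), 39.378475189208984)
side rim 14 [14.  16.8 18.7] ((555.0343017578125, 223.60214233398438), 10.413680076599121)
```

View pics/ws7.png

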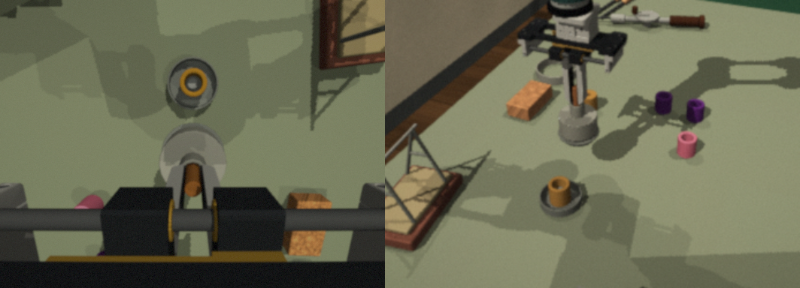

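The wrist view shows the lids held level at about (193,155), with the sleeve in the tin at (193,83). The side view agrees. I'm moving over the tin.

>>> apply_moves:
  series:
    - {"delta_pos": [10, 0, 0], "twist": [0, 0, 0], "fingers": 0.9}
    - {"delta_pos": [30, 0, 0], "twist": [0, 0, 0], "fingers": 0.9}
    - {"delta_pos": [55, 0, 0], "twist": [0, 0, 0], "fingers": 0.9}
    - {"delta_pos": [78, -0.2, 0], "twist": [0, 0, 0], "fingers": 0.9}
    - {"delta_pos": [90.3, -0.2, 0], "twist": [0, 0, 0], "fingers": 0.9}

```text
time_s: 13.0
tcp_pos: [564.0, 265.2, 172.2]
ee_rot: [-2.218, -2.223, -0.002]
wrist_force: [-0.4, -0.1, -1.9]
opening: 13.3
```

>>> apply_moves:
  series:
    - {"delta_pos": [0, 0, 0], "twist": [0, 0, 0], "fingers": 0.9}
    - {"delta_pos": [0, 0, 5], "twist": [0, 0, 0], "fingers": 0.9}
    - {"delta_pos": [0, 0, 20], "twist": [0, 0, 0], "fingers": 0.9}
    - {"delta_pos": [0, 0, 35], "twist": [0, 0, 0], "fingers": 0.9}
    - {"delta_pos": [0, 0, 40], "twist": [0, 0, 0], "fingers": 0.9}

```text
time_s: 13.42
tcp_pos: [562.7, 260.0, 129.8]
ee_rot: [-2.221, -2.22, 0.007]
wrist_force: [-1.2, -0.0, -3.2]
opening: 12.9
```

>>> apply_moves:
  series:
    - {"delta_pos": [0, 0, 6], "twist": [0, 0, 0], "fingers": 0.9}
    - {"delta_pos": [0, 0, 12], "twist": [0, 0, 0], "fingers": 0.9}
    - {"delta_pos": [0, 0, 18], "twist": [0, 0, 0], "fingers": 0.9}
    - {"delta_pos": [0, 0, 24], "twist": [0, 0, 0], "fingers": 0.9}
    - {"delta_pos": [0, 0, 28], "twist": [0, 0, 0], "fingers": 0.9}

```text
time_s: 13.83
tcp_pos: [564.2, 261.8, 103.7]
ee_rot: [2.221, 2.222, -0.0]
wrist_force: [-0.8, -0.8, -3.5]
opening: 13.8
```

```bash
python3 f.py
```

```text
[563.7  261.68 103.  ]
w cap top 3342 [71.2 72.4 73.5] ((563.2562866210938, 262.0074768066406), 36.452144622802734)
w flange 430 [30.8 32.2 33.4] ((563.5518798828125, 267.7057800292969), 39.28459548950195)
w rim 95 [13.9 17.  18.1] ((564.9879760742188, 288.0081787109375), 29.616825103759766)
side cap top 526 [70.1 72.4 74.6] ((562.0230102539062, 262.5169677734375), 37.35588455200195)
side flange 172 [29.7 32.3 35.6] ((560.7628784179688, 261.85992431640625), 39.98103332519531)
side rim 116 [13.6 17.4 20.2] ((560.4186401367188, 265.96630859375), 38.63466262817383)
```

>>> apply_moves:
  series:
    - {"delta_pos": [0, 0, 2], "twist": [0, 0, 0], "fingers": 0.9}
    - {"delta_pos": [0, 0, 4], "twist": [0, 0, 0], "fingers": 0.9}
    - {"delta_pos": [0, 0, 6], "twist": [0, 0, 0], "fingers": 0.9}
    - {"delta_pos": [0, 0, 8], "twist": [0, 0, 0], "fingers": 0.9}
    - {"delta_pos": [0, 0, 10], "twist": [0, 0, 0], "fingers": 0.9}

```text
time_s: 14.35
tcp_pos: [564.3, 262.0, 94.2]
ee_rot: [2.221, 2.222, 0.0]
wrist_force: [-0.8, 0.0, -1.8]
opening: 13.5
```

>>> apply_moves:
  series:
    - {"delta_pos": [0, 0, 0.5], "twist": [0, 0, 0], "fingers": 0.9}
    - {"delta_pos": [0, 0, 1], "twist": [0, 0, 0], "fingers": 0.9}
    - {"delta_pos": [0, 0, 1.5], "twist": [0, 0, 0], "fingers": 0.9}
    - {"delta_pos": [0, 0, 2], "twist": [0, 0, 0], "fingers": 0.9}
    - {"delta_pos": [0, 0, 2], "twist": [0, 0, 0], "fingers": 0.9}

```text
time_s: 14.77
tcp_pos: [564.2, 262.1, 92.9]
ee_rot: [2.221, 2.222, 0.001]
wrist_force: [-1.1, 0.4, 1.4]
opening: 13.4
```

>>> apply_moves:
  series:
    - {"delta_pos": [0, 0, 0.5], "twist": [0, 0, 0], "fingers": 0.9}
    - {"delta_pos": [0, 0, 1], "twist": [0, 0, 0], "fingers": 0.9}
    - {"delta_pos": [0, 0, 1], "twist": [0, 0, 0], "fingers": 0.9}
    - {"delta_pos": [0, 0, 1], "twist": [0, 0, 0], "fingers": 0.9}
    - {"delta_pos": [0, 0, 1], "twist": [0, 0, 0], "fingers": 0.9}

```text
time_s: 15.18
tcp_pos: [564.2, 262.1, 92.8]
ee_rot: [2.22, 2.222, 0.001]
wrist_force: [-3.6, -0.7, 7.0]
opening: 13.5
```

```bash
python3 f.py
```

```text
[564.14 262.09  92.83]
w cap top 3355 [60.4 61.5 62.6] ((563.2906494140625, 262.418701171875), 36.41619110107422)
w flange 452 [19.7 21.3 22.6] ((563.57080078125, 267.85540771484375), 39.3689079284668)
w rim 176 [14.6 20.5 21. ] ((563.57080078125, 267.85540771484375), 39.3689079284668)
side cap top 514 [60.2 62.3 64.4] ((561.5899047851562, 262.3572998046875), 36.74161148071289)
side flange 231 [14.9 21.5 24.5] ((561.7606811523438, 262.50860595703125), 39.54301834106445)
side rim 105 [13.5 17.  20.7] ((560.3317260742188, 266.80816650390625), 39.00140380859375)
```

The lids are home: cap top is at about 62 mm (52 + 10) with light contact force. I'm releasing the stem, going down and taking the neck.

>>> apply_moves:
  series:
    - {"delta_pos": [0, 0, -0.8], "twist": [0, 0, 0], "fingers": 0.6}
    - {"delta_pos": [0, 0, -0.8], "twist": [0, 0, 0], "fingers": 0.3}
    - {"delta_pos": [0, 0, -0.8], "twist": [0, 0, 0], "fingers": 0.1}
    - {"delta_pos": [0, 0, -0.8], "twist": [0, 0, 0], "fingers": 0}
    - {"delta_pos": [0, 0, -0.8], "twist": [0, 0, 0], "fingers": 0}

```text
time_s: 15.7
tcp_pos: [564.3, 262.0, 91.8]
ee_rot: [2.221, 2.222, -0.0]
wrist_force: [0.3, 0.3, -0.5]
opening: 41.9
```

```bash
python3 f.py; python3 - <<'E'
from h import *
c=dict(np.load('pics/w.npz'));P=cloud(c);b=(np.hypot(P[...,0]-564,P[...,1]-262)<25)
for lo,hi in((80,91),(95,127)):
    p=P[b&(P[...,2]>lo)&(P[...,2]<hi)];print(lo,len(p),np.percentile(p[:,2],98),(p.min(0)+p.max(0))/2)
E
```

```text
[564.31 262.01  91.79]
w cap top 3884 [60.4 61.5 62.6] ((563.16796875, 262.241943359375), 36.36840057373047)
w flange 457 [19.4 21.3 22.5] ((563.8394775390625, 267.69586181640625), 39.12344741821289)
w rim 176 [15.  20.5 20.9] ((563.8394775390625, 267.69586181640625), 39.12344741821289)
side cap top 497 [59.5 62.1 64.1] ((561.9631958007812, 262.5924987792969), 37.55147933959961)
side flange 239 [13.7 21.2 23.8] ((561.2974853515625, 263.2840881347656), 40.02894973754883)
side rim 110 [13.4 17.2 20.8] ((559.97802734375, 266.4909362792969), 38.40632629394531)
80 592 90.04822141220893 [563.43333149 263.97819606  85.50459864]
95 1179 125.79543310905466 [563.8748004  263.67474408 111.0851339 ]
```

View pics/w7.png

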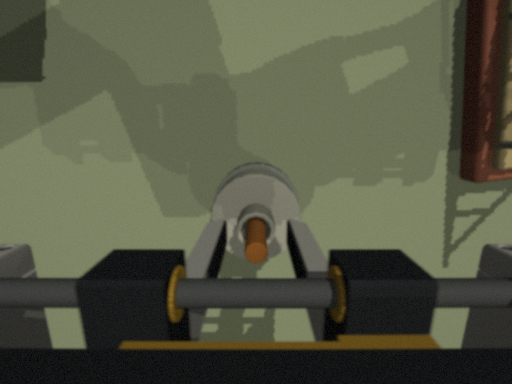

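>>> apply_moves:
  series:
    - {"delta_pos": [0, -0.3, 0], "twist": [0, 0, 0], "fingers": -0.02}
    - {"delta_pos": [0, -0.3, 8], "twist": [0, 0, 0], "fingers": -0.02}
    - {"delta_pos": [0, -0.3, 17], "twist": [0, 0, 0], "fingers": -0.02}
    - {"delta_pos": [0, -0.3, 24], "twist": [0, 0, 0], "fingers": -0.02}
    - {"delta_pos": [0, -0.3, 26], "twist": [0, 0, 0], "fingers": -0.02}

```text
time_s: 16.22
tcp_pos: [562.6, 261.5, 63.8]
ee_rot: [-2.22, -2.221, 0.005]
wrist_force: [-0.5, 0.2, 0.4]
opening: 47.8
```

>>> apply_moves:
  series:
    - {"delta_pos": [0, 0, 0], "twist": [0, 0, 0], "fingers": 0.2}
    - {"delta_pos": [0, 0, 0], "twist": [0, 0, 0], "fingers": 0.3}
    - {"delta_pos": [0, 0, 0], "twist": [0, 0, 0], "fingers": 0.4}
    - {"delta_pos": [0, 0, 0], "twist": [0, 0, 0], "fingers": 0.5}
    - {"delta_pos": [0, 0, 0], "twist": [0, 0, 0], "fingers": 0.6}
  newtons: 20

```text
time_s: 16.63
tcp_pos: [564.2, 262.1, 66.3]
ee_rot: [2.221, 2.222, 0.001]
wrist_force: [0.9, 0.7, -0.6]
opening: 26.6
```

>>> apply_moves:
  series:
    - {"delta_pos": [0, 0, 0], "twist": [0, 0, 0], "fingers": 0.6}
    - {"delta_pos": [0, 0, -1], "twist": [0, 0, 0], "fingers": 0.6}
    - {"delta_pos": [0, 0, -3], "twist": [0, 0, 0], "fingers": 0.6}
    - {"delta_pos": [0, 0, -6], "twist": [0, 0, 0], "fingers": 0.6}
    - {"delta_pos": [0, 0, -10], "twist": [0, 0, 0], "fingers": 0.6}

```text
time_s: 17.05
tcp_pos: [563.7, 261.9, 76.1]
ee_rot: [-2.221, -2.222, 0.001]
wrist_force: [0.5, -1.0, -0.7]
opening: 26.8
```

```bash
cat > g.py <<'E'
from h import *
s=robot.sense();print(s['tcp_pos'],s['ee_rot'],s['wrist_force'],s['opening'])
for n in('side','wrist','top'):
    c=cam(n);P=cloud(c);b=(np.hypot(P[...,0]-564,P[...,1]-262)<48)&(c['z_map']>0)
    h,e=np.histogram(P[b][:,2],bins=np.arange(0,210,5));print(n,{int(a):int(k) for a,k in zip(e,h) if k>5})
    for lo,hi in((10,26),(99,130),(150,180)):
        p=P[b&(P[...,2]>lo)&(P[...,2]<hi)]
        if len(p)>20: print('  ',lo,len(p),np.percentile(p[:,2],[5,50,95]).round(1),cv2.minEnclosingCircle(p[:,:2].astype(np.float32)))
    a=c['color'];cv2.imwrite(f'pics/g_{n}.png',a)
a=cv2.imread('pics/g_side.png')[180:350,150:290];b=cv2.imread('pics/g_wrist.png')
o=np.hstack([cv2.resize(a,(316,384),interpolation=cv2.INTER_CUBIC),b]);cv2.imwrite('pics/g.png',cv2.resize(o,(800,371)))
E
python3 g.py
```

```text
[563.68735127 261.92962142  76.10256588] [-2.22064102e+00 -2.22197250e+00  9.31227509e-04] [ 0.45951878 -0.97610805 -0.73997924] 26.828761438504312
side {0: 204, 5: 53, 10: 69, 15: 63, 20: 218, 25: 36, 35: 37, 40: 61, 45: 52, 50: 62, 55: 62, 60: 62, 65: 80, 70: 369, 75: 26, 80: 33, 85: 50, 90: 57, 95: 67, 100: 49, 105: 46, 110: 47, 115: 55, 120: 60, 125: 42, 130: 38, 135: 33, 140: 39, 145: 43, 150: 38, 155: 17, 160: 14, 165: 9, 170: 15, 175: 30, 180: 60, 185: 84, 190: 97, 195: 161, 200: 40}
   10 360 [11.1 21.3 24.3] ((561.6304931640625, 262.54473876953125), 39.870140075683594)
   99 309 [100.5 115.1 127.8] ((562.1170043945312, 263.2722473144531), 27.320219039916992)
   150 123 [150.7 162.2 179.3] ((561.8530883789062, 274.2398376464844), 41.037132263183594)
wrist {0: 336, 5: 35, 10: 24, 15: 45, 20: 557, 35: 36, 40: 57, 45: 64, 50: 79, 55: 92, 60: 82, 65: 93, 70: 3619, 75: 139, 80: 177, 85: 285, 90: 306, 95: 758, 100: 223, 105: 247, 110: 286, 115: 311, 120: 753, 125: 249, 130: 228, 135: 240, 140: 228, 145: 230, 150: 144, 155: 64, 160: 92, 165: 144, 170: 174, 175: 396, 180: 1261, 185: 2393, 190: 4524, 195: 11697, 200: 2081}
   10 626 [17.3 21.2 22.5] ((562.950439453125, 270.16729736328125), 38.69209671020508)
   99 2151 [100.7 118.8 128.1] ((563.7186279296875, 272.3409423828125), 25.580259323120117)
   150 1014 [151.8 171.7 179.8] ((563.9714965820312, 285.0216064453125), 35.45840072631836)
top {0: 92, 5: 23, 10: 12, 15: 33, 20: 67, 25: 11, 40: 13, 45: 10, 50: 14, 55: 11, 60: 13, 65: 37, 70: 168, 75: 50, 85: 16, 90: 12, 95: 17, 100: 14, 110: 7, 120: 8, 180: 6, 185: 24, 190: 41, 195: 87, 200: 19}
   10 119 [12.8 21.2 25. ] ((563.8058471679688, 258.6258850097656), 39.57353591918945)
   99 46 [ 99.7 108.6 125.3] ((564.290771484375, 252.4771728515625), 23.709632873535156)
```

The outer lid alone has risen (cap at 72) and the inner flange is still at 21. I'm continuing straight up, smoothly.

>>> apply_moves:
  series:
    - {"delta_pos": [0, 0, -5], "twist": [0, 0, 0], "fingers": 0.6}
    - {"delta_pos": [0, 0, -11], "twist": [0, 0, 0], "fingers": 0.6}
    - {"delta_pos": [0, 0, -17], "twist": [0, 0, 0], "fingers": 0.6}
    - {"delta_pos": [0, 0, -23], "twist": [0, 0, 0], "fingers": 0.6}
    - {"delta_pos": [0, 0, -29], "twist": [0, 0, 0], "fingers": 0.6}

```text
time_s: 17.62
tcp_pos: [564.2, 262.1, 106.0]
ee_rot: [2.22, 2.222, 0.001]
wrist_force: [-0.5, -0.4, -0.6]
opening: 26.5
```

>>> apply_moves:
  series:
    - {"delta_pos": [0, 0, -6], "twist": [0, 0, 0], "fingers": 0.6}
    - {"delta_pos": [0, 0, -12], "twist": [0, 0, 0], "fingers": 0.6}
    - {"delta_pos": [0, 0, -18], "twist": [0, 0, 0], "fingers": 0.6}
    - {"delta_pos": [0, 0, -24], "twist": [0, 0, 0], "fingers": 0.6}
    - {"delta_pos": [0, 0, -30], "twist": [0, 0, 0], "fingers": 0.6}

```text
time_s: 18.03
tcp_pos: [563.9, 262.0, 135.7]
ee_rot: [2.221, 2.222, 0.0]
wrist_force: [0.6, -0.3, -2.7]
opening: 26.8
```

>>> apply_moves:
  series:
    - {"delta_pos": [0, 0, -6], "twist": [0, 0, 0], "fingers": 0.6}
    - {"delta_pos": [0, 0, -12], "twist": [0, 0, 0], "fingers": 0.6}
    - {"delta_pos": [0, 0, -18], "twist": [0, 0, 0], "fingers": 0.6}
    - {"delta_pos": [0, 0, -24], "twist": [0, 0, 0], "fingers": 0.6}
    - {"delta_pos": [0, 0, -30], "twist": [0, 0, 0], "fingers": 0.6}

```text
time_s: 18.45
tcp_pos: [563.9, 262.0, 165.6]
ee_rot: [2.221, 2.222, -0.0]
wrist_force: [0.1, -0.7, -0.8]
opening: 26.7
```

>>> apply_moves:
  series:
    - {"delta_pos": [0, 0, -7], "twist": [0, 0, 0], "fingers": 0.6}
    - {"delta_pos": [0, 0, -13], "twist": [0, 0, 0], "fingers": 0.6}
    - {"delta_pos": [0, 0, -18], "twist": [0, 0, 0], "fingers": 0.6}
    - {"delta_pos": [0, 0, -22], "twist": [0, 0, 0], "fingers": 0.6}
    - {"delta_pos": [0, 0, -24], "twist": [0, 0, 0], "fingers": 0.6}

```text
time_s: 18.87
tcp_pos: [564.1, 262.1, 189.8]
ee_rot: [2.22, 2.222, 0.001]
wrist_force: [-0.9, -0.8, -1.3]
opening: 26.8
```

>>> apply_moves:
  series:
    - {"delta_pos": [0, 0, 0], "twist": [0, 0, 0], "fingers": 0.6}
    - {"delta_pos": [0, 0, 0], "twist": [0, 0, 0], "fingers": 0.6}
    - {"delta_pos": [0, 0, 0], "twist": [0, 0, 0], "fingers": 0.6}
    - {"delta_pos": [0, 0, 0], "twist": [0, 0, 0], "fingers": 0.6}
    - {"delta_pos": [0, 0, 0], "twist": [0, 0, 0], "fingers": 0.6}

```text
time_s: 19.28
tcp_pos: [563.8, 261.9, 188.7]
ee_rot: [-2.221, -2.222, 0.001]
wrist_force: [-0.4, -0.3, -0.8]
opening: 26.7
```

```bash
python3 g.py
```

```text
[563.76190263 261.94493929 188.67574272] [-2.22070655e+00 -2.22187353e+00  9.79905210e-04] [-0.41490032 -0.27839907 -0.82196782] 26.723246156157845
side {0: 199, 5: 59, 10: 67, 15: 55, 20: 252, 25: 51, 30: 50, 35: 51, 40: 53, 45: 44, 50: 45, 55: 422, 60: 42, 65: 9, 70: 11, 75: 11, 80: 13, 85: 14, 90: 12, 95: 12, 100: 11, 105: 13, 110: 11, 115: 16, 145: 22, 150: 68, 155: 76, 160: 67, 165: 76, 170: 71, 175: 77, 180: 337, 185: 140, 190: 32, 195: 66, 200: 72}
   10 384 [12.  21.5 24.4] ((561.8449096679688, 262.655517578125), 40.101593017578125)
   99 57 [100.6 110.5 119.6] ((561.787353515625, 263.314208984375), 6.809449195861816)
   150 435 [151.6 165.2 178.3] ((559.9815673828125, 266.1856994628906), 35.90810012817383)
wrist {0: 181, 5: 14, 10: 10, 15: 24, 20: 554, 25: 17, 30: 13, 35: 20, 40: 17, 45: 21, 50: 12, 55: 275, 145: 15, 150: 60, 155: 59, 160: 71, 165: 77, 170: 82, 175: 102, 180: 3772, 185: 291, 190: 235, 195: 296, 200: 328}
   10 590 [19.9 21.4 22.8] ((563.8941650390625, 267.777099609375), 38.74814987182617)
   150 451 [151.6 167.1 179.2] ((562.625, 281.6514587402344), 30.63799285888672)
top {0: 90, 5: 19, 10: 10, 15: 39, 20: 116, 25: 24, 30: 14, 35: 7, 40: 12, 45: 10, 50: 16, 55: 128, 60: 34, 150: 18, 155: 14, 160: 16, 165: 21, 170: 13, 175: 23, 180: 159, 185: 173, 190: 18, 195: 20, 200: 18}
   10 177 [14.4 21.8 25.2] ((563.416748046875, 258.9547119140625), 39.88007736206055)
   150 105 [151.2 166.1 178.7] ((560.8001708984375, 253.8821563720703), 35.563209533691406)
```

View pics/g.png

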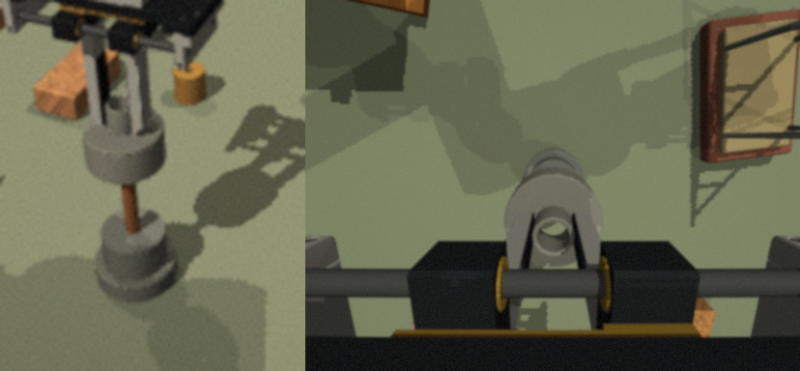

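The picture shows the outer lid level at (125,145), its lower edge at about 148 mm, clear of the stem tip at about 124 mm. The inner lid is seated on the tin at (137,255). I'll check level numerically and hand in.

```bash
python3 - <<'E'
from h import *
c=cam('wrist');P=cloud(c);r=np.hypot(P[...,0]-564,P[...,1]-262)
for lab,m in(('cap',(r<36)&(P[...,2]>180)&(P[...,2]<188)),('flange',(r<39)&(P[...,2]>18)&(P[...,2]<25))):
    p=P[m];a=np.linalg.lstsq(np.c_[p[:,:2]-[564,262],np.ones(len(p))],p[:,2],rcond=None)[0];print(lab,len(p),'tilt deg',np.degrees(a[:2]).round(2),'z',a[2].round(1))
c=cam('top');P=cloud(c);p=P[(np.hypot(P[...,0]-633,P[...,1]+25)<30)&(P[...,2]>36)];print('tight',(p.min(0)+p.max(0))/2)
s=robot.sense();print(s['opening'],s['time_s'])
print(robot.job_done())
E
```

```text
cap 3864 tilt deg [-0.17 -0.06] z 184.1
flange 514 tilt deg [-0.08 -0.24] z 21.7
tight [633.33131339 -25.2996374   42.66218008]
26.565083086885593 19.5333
the job is handed in; nothing more can be done
None
```

The job is done and handed in after about 19.5 s of robot time.

- **Sleeve:** I put the wide-bore brass sleeve on the pin. Before the lids went on, its top measured 46 mm, which is fully home. The tight sleeve still stands where it was, at about (633, -25).
- **Lids:** I lowered the nested lids together until they were home, with the cap top at about 62 mm. I then gripped the neck and lifted the outer lid straight up by about 123 mm.
- **Last checks:**
  - The outer lid is level to about 0.2°. Its lower edge is at about 148 mm, worked out from the measured cap top. The stem tip is at about 124 mm, so it clears by roughly 24 mm.
  - The inner lid's flange is flat at about 21.5 mm, unchanged since it was seated.
  - The outer lid is still held, with the jaws at 26.6 mm.

No check failed. The cameras disagree by about 2 mm in x (side view against wrist and top), which is within the stated calibration. I did not re-measure the bystanders at the end.

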